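# Turn a brass tongue end for end in the locking-pliers holder

## Task

The drilled, rounded end of the brass tongue held in the bench-mounted locking pliers is finished, and the sawn square end comes next. Flick the release lever so that the pliers spring open, turn the tongue end for end and lay it flat on its rest again, with the round end well in between the jaws and the square end sticking out of the mouth; then squeeze the handles together until they snap over centre and stay locked on the tongue. Leave the pan, the burr block and the file where they are.

Things in the scene. Friction and masses are not known exactly. Their poses are not given: they have to be found in the camera images.
- holder: Fixed: steel locking pliers lying on their side on a grey base plate, opening in the horizontal plane. Origin on the bench under the work line; x along the pliers toward the jaw mouth, z up, y toward the fixed handle; moving jaw and handle are at -y. From the robot the mouth points left, handle tails right, fixed handle near. Offsets below are mm in this frame. Jaws and handles lie at z 32 to 48.
- mouth (a point): Point between the jaws, x 59, y 0, z 40. Flat jaw faces run from x 44 to 74 and are open at top and front; the fixed one is at y +8. Under them a fixed steel rest, top z 33, runs from x 32 to 117 (11 wide between the jaws, 26 wide in front), with an upright stop pin at its inner end, face at x 41.5.
- moving_jaw: Moving jaw; origin on its pivot at x 10, y -1, bench height. Locked, its face is parallel at y -8 and presses the tongue on the fixed jaw with about 35 N. Wide open, its face is about 9 mm farther off at mid-jaw, so the tongue has some 4 mm of room on either side when laid in along y -4.
- moving_handle (a joint): Moving handle, rad: 0 = home on its stop, over centre and locked; 0.59 = sprung wide open; dead centre near 0.07. A light spring opens it. Squeezing it at x -80 takes 6 to 10 N at first, about 20 N just before dead centre, then it snaps home and stays; 35 to 45 N does no harm. A light pull does not open the lock.
- handle_grip (a point): Where to squeeze the moving handle: on its centre line, x -80, z 40; its outer face is 7 mm beyond at -y. Locked it is at y -14, wide open at y -40. The fixed handle's outer face is at y +20 here, so the pair measures 41 mm locked, 67 mm open. The fixed handle's screw ends at x -117.
- release_lever (a joint): Release lever in the moving handle, rad: 0 = at rest, 0.30 = pressed right in. Pressed by pushing its thumb pad sideways toward the moving handle (to -y). 3 to 5 N break the lock and the handle springs open away from the push; a 30 mm push of the pad is ample. Springs back when let go.
- lever_pad (a point): Middle of the inner face (toward +y) of the release lever's thumb pad, a dark tab 19 mm long, 11 mm high at the tail of the moving handle, beyond the end of the fixed handle's screw. Locked it is at x -150, y +10, z 40, and nothing stands within 45 mm on its +y side.
- tongue: Loose brass bar 92 x 16 x 14 mm (x, y, z), 135 to 215 g. Origin at the centre of its underside; +x end rounded (radius 8) with a 6 mm hole through it 18 mm from the tip, -x end sawn square. Starts clamped flat on the rest, its x along the holder's: square end between the jaws, round end out, about 65 mm standing free.
- round_end (a point): Tip of the tongue's rounded, drilled end, at half height.
- square_end (a point): Middle of the tongue's sawn square end, at half height.
- brass_pan: Oval brass pan, 144 x 78 x 23 mm, loose, behind the holder; origin under its centre. Bystander.
- burr_block: Wooden block set with burrs, 106 x 59 x 74 mm, loose, behind the holder; origin under its centre. Bystander.
- flat_file: File with a wooden handle, 287 x 30 x 35 mm, lying loose on the near side of the holder, along y; origin under its centre. Bystander.
Things that resemble listed ones, but are neither listed nor needed, are in the scene too. There is more than one size of the tongue; the one meant has the size given above.

How it is judged:
On the way, in this order (a step that is already met when the one before it is completed fails the run):
1. the release lever is pressed (value of joint release_lever above 0.08 rad).
2. the pliers have sprung open (value of joint moving_handle above 0.45 rad), for 0.1 s.
At the end, for the whole second after the job is handed in: The handle is home on its stop (under 0.03 rad), the jaw presses the tongue with over 15 N, the round end lies 16 mm or more inside the 30 mm deep mouth, the square end sticks out, and the tongue lies at rest, flat on its rest (either face up, ends within 5 mm), in line to 0.12 rad (value of joint moving_handle below 0.03 rad and contact force between moving_jaw and tongue above 15 N and x of round_end in the frame of holder between 0.036 and 0.058 m and x of square_end in the frame of holder above 0.12 m and angle between the x axis of tongue and the x axis of holder, either way round below 0.12 rad and (angle between tongue's own z axis and vertical below 0.12 rad or angle between tongue's own z axis and vertical above 3.02 rad) and z of each of round_end, square_end in the frame of holder below 0.045 m and linear speed of tongue below 0.01 m/s); the robot touches nothing.
It fails at once if the pan, the burr block or the file is moved by over 30 mm (distance of any of brass_pan, burr_block, flat_file from where it was at the start of the episode above 0.03 m).
It also fails if it takes over 61 s, if anything falls off the work surface, if the arm or the gripper's body presses on something with over 40 N, if the wrist force passes 120 N, or if a joint passes its speed limit or range.

## Robot

A 7-joint arm with a two-finger parallel gripper is mounted at the origin on a cart in front of the work surface, level with it; the furniture and walls round the work are solid. World frame = base frame: x ahead of the robot, y to its left, z up, the work surface at z = 0. Lengths are in m, angles in rad, forces in N, time in s.
With the tool pointing down it reaches from about 0.4 to 0.85 m from the base axis. Payload 6.9 kg.
Tool frame: the origin (TCP) lies where the fingers leave the gripper's body, on its centre line; the fingertips stand 73 mm ahead of it and the grasp point (between the pads) lies 54 mm ahead of it; z points along the fingers, y is the line along which they close (so a half turn about z gives the same grasp; the last joint's range is limited). The gripper opens to 85 mm and grips with 20 to 120 N. Pads are 22 mm wide; open, the fingers measure 114 mm over their backs; the gripper's body (76 mm by 85 mm) begins 54 mm behind the grasp point. The pads swing forward as they close: fully open they stand 13 mm farther back than shut.
Start: joints at [0.105, 0.507, -0.238, 1.5, 0.126, 1.149, -0.155], TCP at [0.625, -0, 0.304] pointing down, gripper open.
Joint ranges: [-3.08, 3.08], [-0.24, 2.05], [-1.43, 1.35], [0, 2.5], [-1.52, 4.66], [0.17, 1.96], [-2.89, 2.89]. Speed limits (rad/s): [2.39, 2.39, 3.14, 3.14, 3.14, 3.14, 3.14].

## Interface

Orientations are given as a rotation vector (axis times angle).
In Python, from bench import ctrl gives the robot as it stands.
- The arm moves only by the tool apply_moves, never from a script. Its argument "series" is a list of rows, each a list of 7 numbers: the turn, a rotation vector about the tool's x, y, z in rad, then the shift along the tool's x, y, z in mm, then the opening, from -1 (shut) to 1 (fully open). In form: [[rx, ry, rz, dx, dy, dz, claw], ...]. A call has 1 to 12 rows; each row shifts and turns the commanded pose from where the row before left it, along the tool's axes as they then stand; what a row does not reach is not made up. A row lasts 1/10 s, in which the tool goes at most 50 mm and 8.59 degrees, less where a joint would pass 70% of its speed; a pose out of reach is approached as far as the arm can. A call is refused whole if a number of a shift passes 50 or a number of a turn 0.15, either way. A call with a gripper value outside its range is refused whole. The fingers move at their own pace and stop on an object; "newtons" is the grip in N (left out, the last holds). Time passes only in rows, so rows that do not move let the fingers close. It gives the time, the measured TCP pose, the force, the opening and the grip force at its end, in the units of the state.
- ctrl.observe(): the state, without advancing time (a new reading comes with each control period).
- ctrl.snapshot(name): name is "scene" or "side" or "wrist"; returns a dict with "pixels" (384x512x3 uint8, blue, green, red), "depth" (384x512 float32, m along the optical axis (not along the pixel's ray), 0 where there is no reading), "intrinsics" (3x3 intrinsics, pixels), "R" (3x3) and "t" (3): a world point X has camera coordinates R X + t. Camera axes: x right, y down, z forward; pixel columns grow to the right and rows downward; lengths in m; the calibration is good to about 2 mm. The wrist camera is an equidistant fisheye: a pixel r from the principal point sees the ray r / f radians off the axis. A picture is of the moment at which its call begins.
- ctrl.finish_job(): hands the job in; it is judged then, once.
The state is a dict: "t": time; "joints": joint angles; "qvel": joint speeds; "tau": joint torques, N m; "position": TCP position; "eef_rot": TCP orientation; "ft_force": force on the tool from outside, world axes, zero at the start; "moment": the same for the moment, N m; "grip_width": finger opening in m; "grip_force": force on a finger pad.
Only numpy, scipy, OpenCV 4.12 (cv2) and the standard library are available. Lean on these libraries where they do the work, as an engineer would, in place of code of your own. Each camera call takes 0.05 s, during which the arm holds its last target. There are 200 camera calls.

## Working session

There is one attempt and no reset: what is moved stays moved. The work goes in short steps, Python scripts to look and compute and a tool call to move; the robot and the scene stay as the last step left them, time stands still between calls to the robot, and variables do not carry over. Pictures are saved under pics/ and viewed, at most 10 in all, crops included, and the job is handed in when it is done.

Besides the shell and the picture viewer there is one more tool, called after "Emit:" as name(argument=value, ...) on one line, values as JSON. apply_moves: Moves the arm, as the interface text tells. Its arguments: {"type":"object","properties":{"series":{"type":"array","items":{"type":"array","items":{"type":"number"}}},"newtons":{"type":"number"}},"required":["series"]}

```bash
ls; mkdir -p pics; cat > h.py <<'E'
import numpy as np, cv2
from scipy.spatial.transform import Rotation as Ro
from bench import ctrl
def snap(n,f=None):
    s=ctrl.snapshot(n)
    if f: cv2.imwrite('pics/'+f,s['pixels'])
    np.savez('last_'+n+'.npz',**{k:np.asarray(v) for k,v in s.items()})
    return s
def ray(s,u,v,z):
    "scene/side pixel onto the plane at world height z"
    K,R,t=(np.asarray(s[k]) for k in('intrinsics','R','t'))
    d=R.T@np.linalg.solve(K,[u,v,1.]); o=-R.T@t
    return o+d*(z-o[2])/d[2]
def pt(s,u,v):
    K,R,t=(np.asarray(s[k]) for k in('intrinsics','R','t'))
    u,v=int(round(u)),int(round(v))
    return R.T@(np.linalg.solve(K,[u,v,1.])*s['depth'][v,u]-t)
def cloud(s):
    K,R,t=(np.asarray(s[k]) for k in('intrinsics','R','t'))
    v,u=np.mgrid[:384,:512]; p=np.stack([u,v,np.ones_like(u)],-1)@np.linalg.inv(K).T*s['depth'][...,None]
    return (p-t)@R
E
python3 - <<'E'
from h import *
a=snap('scene','a.png');b=snap('side','b.png');
for s in(a,b):
    print(np.round(s['intrinsics'],1).tolist(),np.round(-s['R'].T@s['t'],3),np.round(s['R'],2).tolist())
o=ctrl.observe();print({k:np.round(v,3) for k,v in o.items()})
E
```

```text
pics
[[426.1, 0.0, 254.9], [0.0, 426.1, 185.0], [0.0, 0.0, 1.0]] [ 0.21  -0.621  0.694] [[0.79, -0.61, -0.0], [-0.46, -0.59, -0.66], [0.41, 0.52, -0.75]]
[[441.4, 0.0, 253.8], [0.0, 441.4, 190.6], [0.0, 0.0, 1.0]] [0.351 0.686 0.446] [[-0.97, -0.24, 0.02], [-0.11, 0.38, -0.92], [0.22, -0.89, -0.39]]
{'t': np.float64(0.1), 'joints': array([ 0.106,  0.508, -0.238,  1.501,  0.126,  1.149, -0.155]), 'qvel': array([-0.001, -0.002,  0.001, -0.001, -0.   , -0.001,  0.   ]), 'tau': array([-5.0000e-03, -6.2183e+01, -2.1950e+00, -2.5020e+01,  1.3000e-02,
        8.0000e-03, -0.0000e+00]), 'position': array([ 0.625, -0.   ,  0.303]), 'eef_rot': array([-2.221e+00, -2.221e+00,  2.000e-03]), 'ft_force': array([ 0.106, -0.084, -0.604]), 'moment': array([ 0.015, -0.056,  0.021]), 'grip_force': np.float64(0.0), 'grip_width': np.float64(0.085)}
```

View pics/a.png

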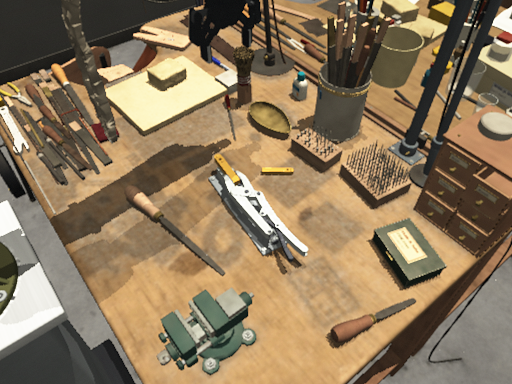

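View pics/b.png

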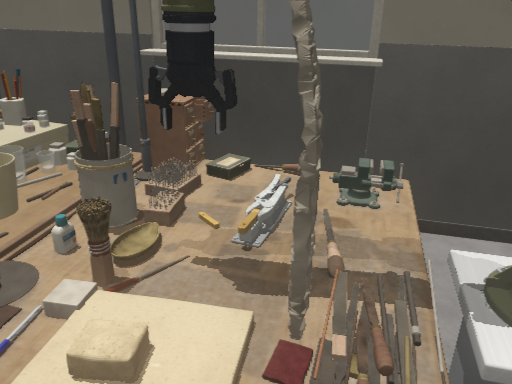

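The scene view shows the pliers from the mouth (220,170) to the tails (300,255). A yellow bar is clamped in the mouth at about (228,168), and a smaller yellow bar lies loose on the bench at (277,170). The file is at (185,235), the pan at (268,118) and the burr block at (375,175) or (315,145). The clamped bar should be the tongue, so I'll confirm its size and height in an enlarged crop.

```bash
python3 - <<'E'
from h import *
ims=[]
for n,(x0,y0) in(('scene',(190,145)),('side',(190,160))):
    s=dict(np.load(f'last_{n}.npz')); P=cloud(s); px=s['pixels']
    hsv=cv2.cvtColor(px,cv2.COLOR_BGR2HSV)
    m=cv2.inRange(hsv,(18,120,90),(32,255,255))
    nl,L,st,c=cv2.connectedComponentsWithStats(m)
    for i in range(1,nl):
        if st[i,4]<60: continue
        for lo,hi in((.043,.052),(.006,.018)):
            q=P[(L==i)&(P[...,2]>lo)&(P[...,2]<hi)]
            if len(q)<25 : continue
            r=cv2.minAreaRect((q[:,:2]*1000).astype(np.float32))
            print(n,np.round(c[i]),st[i,4],lo,len(q),'z',np.round(np.median(q[:,2]),4),'rect',np.round(r[0],1),np.round(r[1],1),round(r[2],1))
    cr=px[y0:y0+125,x0:x0+130]; ims.append(cv2.resize(cr,(390*1,375),interpolation=cv2.INTER_CUBIC))
cv2.imwrite('pics/c.png',np.hstack(ims))
# plier footprint at height 32-50mm
s=dict(np.load('last_scene.npz'));P=cloud(s)
b=(P[...,0]>.4)&(P[...,0]<.8)&(abs(P[...,1])<.3)&(P[...,2]>.043)&(P[...,2]<.053)
q=P[b]; print(len(q), q.min(0),q.max(0))
E
```

```text
scene [445.   8.] 226 0.043 180 z 0.0451 rect [1515.1   52.2] [77.9 73.1] 82.9
scene [269. 118.] 729 0.006 260 z 0.0094 rect [755.4   9.8] [ 55.3 131.2] 12.7
scene [ 32. 128.] 99 0.043 36 z 0.0476 rect [264.2 271.6] [111.2   4.6] 88.7
scene [226. 167.] 256 0.043 229 z 0.0464 rect [545.1 -89.9] [91.6 16.5] 84.0
scene [278. 169.] 165 0.006 131 z 0.0102 rect [ 650.3 -137.2] [14.  68.8] 51.6
side [248. 221.] 188 0.043 163 z 0.0472 rect [546.  -84.1] [92.8 14.9] 83.9
side [209. 220.] 136 0.006 108 z 0.0107 rect [ 650.3 -129.4] [13.5 67.7] 50.4
2046 [ 0.40012793 -0.29991937  0.04300973] [0.798548   0.2999594  0.05298645]
```

View pics/c.png

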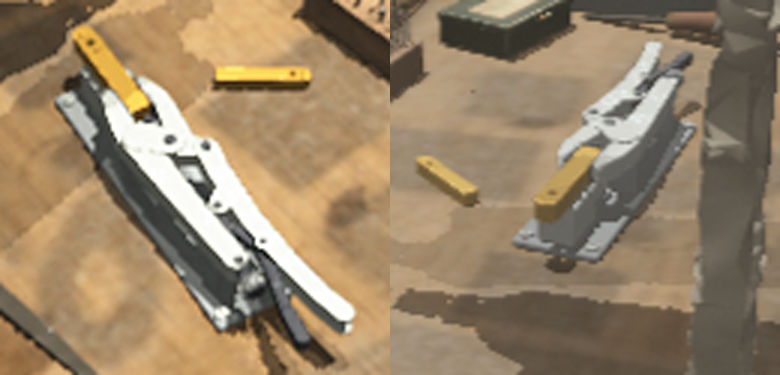

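The enlarged crop settles which bar is meant. The clamped bar, at (226,167) in scene and (248,221) in side, measures 92 x 16 mm with its top at z 47 mm, and its hole is at the outer end, so it is the tongue. The loose bar at (278,169) is only about 69 x 14 mm and lies on the bench, so it is a look-alike. Next I'll move above the pliers with the fingers shut and look with the wrist camera.

Emit:
apply_moves(series=[[0,0,0.02,-40,-16,0,-1],[0,0,0.02,-40,-16,0,-1],[0,0,0.02,-40,-16,0,-1],[0,0,0.02,-40,-16,0,-1],[0,0,0.02,-40,-16,0,-1],[0,0,0,0,0,0,-1]], newtons=40)

```text
t: 0.7
position: [0.5335, -0.2038, 0.3035]
eef_rot: [2.34, 2.095, -0.008]
ft_force: [0.1, -0.1, 0.1]
grip_width: 0.0004
grip_force: 0.0
```

```bash
python3 - <<'E'
from h import *
for n in('scene','side'):
    s=dict(np.load(f'last_{n}.npz')); P=cloud(s)
    m=cv2.inRange(cv2.cvtColor(s['pixels'],cv2.COLOR_BGR2HSV),(18,120,90),(32,255,255))>0
    b=m&(P[...,2]>.041)&(P[...,2]<.053)&(abs(P[...,0]-.545)<.05)&(abs(P[...,1]+.087)<.08)
    v,u=np.nonzero(b); q=np.array([ray(s,x,y,.047) for x,y in zip(u,v)])
    r=cv2.minAreaRect((q[:,:2]*1000).astype(np.float32)); print(n,r, 'medz',np.median(P[b][:,2]))
s=dict(np.load('last_scene.npz')); print('pad',ray(s,289,257,.045),pt(s,289,257),'tail',ray(s,306,251,.048))
w=snap('wrist','w1.png');print(w['intrinsics'],np.round(-w['R'].T@w['t'],3),np.round(w['R'],2).tolist())
o=ctrl.observe();print({k:np.round(o[k],3).tolist() for k in('t','position','eef_rot','joints')})
E
```

```text
scene ((544.9985961914062, -91.07691955566406), (91.0627212524414, 16.41271209716797), 84.0191879272461) medz 0.04638758320537634
side ((545.3055419921875, -80.23224639892578), (100.34492492675781, 16.597963333129883), 83.36990356445312) medz 0.047152351708640176
pad [ 0.506704   -0.33817783  0.045     ] [ 0.50580101 -0.33903883  0.04697497] tail [ 0.53741655 -0.3487128   0.048     ]
[[297.31863964   0.         255.24594805]
 [  0.         297.31863964 189.78611539]
 [  0.           0.           1.        ]] [ 0.543 -0.128  0.373] [[0.99, -0.11, -0.0], [-0.1, -0.95, 0.3], [-0.04, -0.3, -0.95]]
{'t': 0.75, 'position': [0.535, -0.2, 0.304], 'eef_rot': [-2.337, -2.1, 0.003], 'joints': [0.439, 0.422, -0.187, 1.646, 0.088, 1.083, 0.12]}
```

View pics/w1.png

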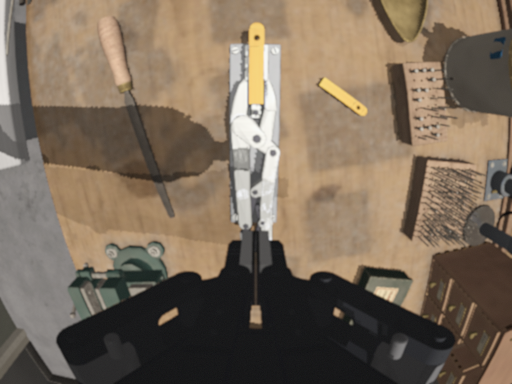

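Wrist view: the tongue spans (257,24) to (257,105), its hole is at (257,32), and the pin is just below (254,112). The fixed handle is at left and the moving handle at right, with the file and burr blocks well clear. I'll compute the wrist rays.

```bash
cat >> h.py <<'E'
def wray(s,u,v,z):
    K,R,t=(np.asarray(s[k]) for k in('intrinsics','R','t'))
    x,y=(u-K[0,2]),(v-K[1,2]); r=np.hypot(x,y); th=r/K[0,0]
    d=R.T@np.array([np.sin(th)*x/r,np.sin(th)*y/r,np.cos(th)]); o=-R.T@t
    return o+d*(z-o[2])/d[2]
def wrect(s,z,c,rad,lo=(18,120,90),hi=(32,255,255)):
    "rectangle in world mm of the yellow pixels within rad of c, cast on the plane z"
    m=cv2.inRange(cv2.cvtColor(s['pixels'],cv2.COLOR_BGR2HSV),lo,hi)
    v,u=np.nonzero(m); q=np.array([wray(s,a,b,z) for a,b in zip(u,v)])[:,:2]
    q=q[np.hypot(*(q-c).T)<rad]
    return cv2.minAreaRect((q*1000).astype(np.float32)),len(q)
E
python3 - <<'E'
from h import *
s=dict(np.load('last_wrist.npz'))
print(wrect(s,.047,np.array([.545,-.088]),.07)); print(wrect(s,.01,np.array([.65,-.133]),.05))
for n,p,z in[('tip',(257,23.5),.047),('sq',(257,105.5),.047),('hole',(257,32),.047),('pin',(254,110),.047),('baseTL',(230,44),.005),('baseTR',(280,44),.005),('baseBL',(231,222),.005)]:
    print(n,np.round(wray(s,*p,z),4))
print(cv2.imwrite('pics/w1c.png',cv2.resize(s['pixels'][15:245,200:310],(440*1,920)[:2])[:600]))
cv2.imwrite('pics/w1c.png',cv2.resize(s['pixels'][15:245,200:310],(286,598),interpolation=cv2.INTER_CUBIC))
E
```

```text
(((546.8272094726562, -88.38134765625), (90.55547332763672, 16.081558227539062), 83.62425231933594), 1069)
(((650.9560546875, -134.27978515625), (14.06805419921875, 71.70579528808594), 51.332427978515625), 567)
tip [ 0.5534 -0.0442  0.047 ]
sq [ 0.5433 -0.1352  0.047 ]
hole [ 0.5523 -0.054   0.047 ]
pin [ 0.5395 -0.1398  0.047 ]
baseTL [ 0.5193 -0.0557  0.005 ]
baseTR [ 0.5795 -0.0625  0.005 ]
baseBL [ 0.4918 -0.2848  0.005 ]
True
```

View pics/w1c.png

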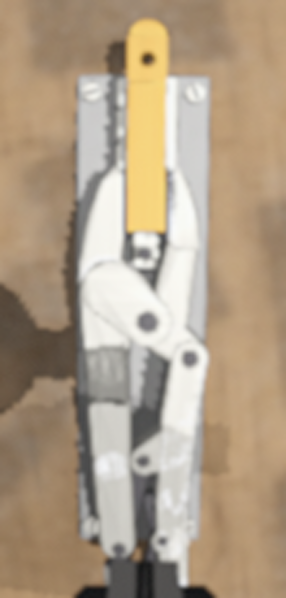

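```bash
python3 - <<'E'
from h import *
s=dict(np.load('last_wrist.npz'))
a=np.deg2rad(83.7); ex=np.array([np.cos(a),np.sin(a)]); ey=np.array([-ex[1],ex[0]])
c=np.array([.546,-.088])
for n,p in[('pivot',(256.9,138.8)),('jawfrontR',(265,82)),('jawfrontL',(248,81)),('sq',(256.5,104.8)),('tip',(257,22.5))]:
  for z in(.047,.05):
    d=wray(s,*p,z)[:2]-c; print(n,z,np.round([d@ex*1e3,d@ey*1e3],1))
t=dict(np.load('last_scene.npz'))
for n,p,z in(('pad',(289,257),.045),('tail',(306,251),.048),('pivot',(190+170/3,145+139/3),.05)):
    d=ray(t,*p,z)[:2]-c; print(n,np.round([d@ex*1e3,d@ey*1e3],1))
E
```

```text
pivot 0.047 [-83.9  -2.4]
pivot 0.05 [-83.5  -2.4]
jawfrontR 0.047 [-21.4 -11.1]
jawfrontR 0.05 [-21.6 -11. ]
jawfrontL 0.047 [-20.3   7.1]
jawfrontL 0.05 [-20.5   7.1]
sq 0.047 [-46.5  -2. ]
sq 0.05 [-46.4  -2. ]
tip 0.047 [45.6 -2.5]
tip 0.05 [44.8 -2.5]
pad [-253.    11.6]
tail [-260.1  -20.1]
pivot [-85.5  -1.2]
```

Holder frame from these measurements: origin about (0.536, -0.181), x axis along (0.110, 0.994). The pivot, the jaw front and the pad all agree with the given sizes. Now to the near side of the lever pad.

Emit:
apply_moves(series=[[0,0,0.01,-44,-13,20,-1],[0,0,0,-44,-12,20,-1],[0,0,0,-44,-12,20,-1],[0,0,0,0,0,45,-1],[0,0,0,0,0,45,-1],[0,0,0,0,0,35,-1],[0,0,0,0,0,16,-1],[0,0,0,0,0,0,-1]])

```text
t: 1.55
position: [0.4859, -0.3217, 0.1]
eef_rot: [-2.334, -2.095, 0.001]
ft_force: [0.0, -0.2, 0.4]
grip_width: 0.0
grip_force: 0.0
```

```bash
python3 - <<'E'
from h import *
s=snap('scene')
cv2.imwrite('pics/d.png',cv2.resize(s['pixels'][150:290,210:350],(560,560),interpolation=cv2.INTER_CUBIC))
o=ctrl.observe();print({k:np.round(o[k],3).tolist() for k in('t','position','eef_rot','joints','ft_force')})
E
```

```text
{'t': 1.6, 'position': [0.487, -0.322, 0.102], 'eef_rot': [-2.336, -2.096, -0.0], 'joints': [0.628, 0.671, -0.134, 1.84, 0.138, 0.642, 0.304], 'ft_force': [0.461, -0.415, 0.013]}
```

View pics/d.png

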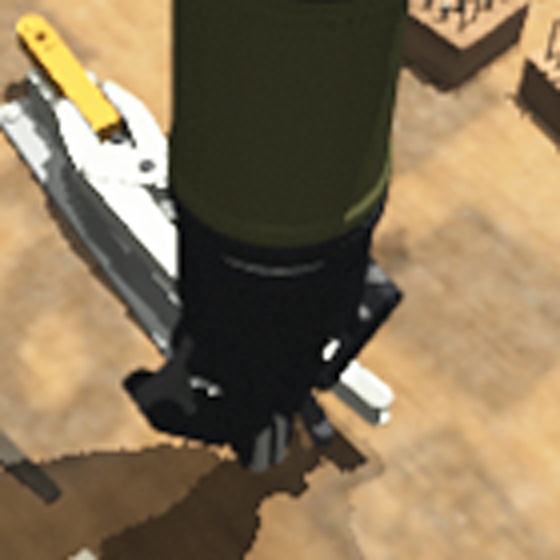

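The shut fingertips at crop (268,450) stand on the near side of the dark pad at (318,420), with a gap between them. Now the push.

Emit:
apply_moves(series=[[0,0,0,-4,6,0,-1],[0,0,0,0,6,0,-1],[0,0,0,0,6,0,-1],[0,0,0,0,6,0,-1],[0,0,0,0,6,0,-1],[0,0,0,0,6,0,-1],[0,0,0,0,6,0,-1],[0,0,0,0,0,0,-1]])

```text
t: 2.4
position: [0.5287, -0.3322, 0.1029]
eef_rot: [2.339, 2.096, 0.001]
ft_force: [0.1, 0.5, 0.0]
grip_width: 0.0
grip_force: 0.0
```

```bash
python3 - <<'E'
from h import *
s=snap('scene')
cv2.imwrite('pics/e.png',cv2.resize(s['pixels'][150:290,210:350],(560,560),interpolation=cv2.INTER_CUBIC))
o=ctrl.observe();print({k:np.round(o[k],3).tolist() for k in('t','position','eef_rot','joints','ft_force')})
E
```

```text
{'t': 2.45, 'position': [0.528, -0.332, 0.103], 'eef_rot': [2.34, 2.097, 0.0], 'joints': [0.603, 0.713, -0.133, 1.729, 0.133, 0.708, 0.291], 'ft_force': [-0.678, 0.146, 0.371]}
```

View pics/e.png

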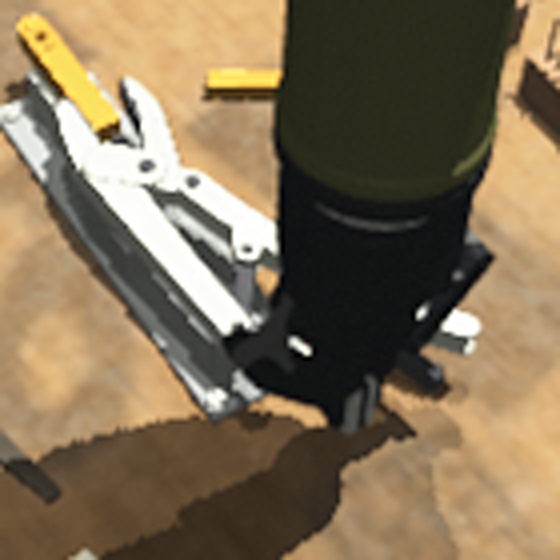

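The pliers have sprung open, with the jaw swung out at crop (135,90), and the tongue still lies on its rest. I'll back off, rise and go above the tongue with the fingers open.

Emit:
apply_moves(series=[[0,0,0,0,-12,0,-1],[0,0,0,0,0,-40,-1],[0,0,0,20,0,-40,1],[0,0,0,44,0,-20,1],[0,0,0,44,2,-10,1],[0,0,0,44,0,0,1],[0,0,0,44,0,0,1],[0,0,0,40,0,0,1],[0,0,0,4,0,0,1],[0,0,0,0,0,0,1]])

```text
t: 3.45
position: [0.5439, -0.0914, 0.213]
eef_rot: [-2.337, -2.099, 0.0]
ft_force: [0.2, -0.6, -0.0]
grip_width: 0.085
grip_force: 0.0
```

```bash
python3 - <<'E'
from h import *
w=snap('wrist','w2.png')
o=ctrl.observe();print({k:np.round(o[k],3).tolist() for k in('t','position','eef_rot','joints')})
p=np.array(o['position'])[:2]-[.5357,-.1814]; a=np.deg2rad(83.7);ex=np.array([np.cos(a),np.sin(a)]);ey=np.array([-ex[1],ex[0]]);print(p@ex,p@ey)
print(wrect(w,.047,np.array([.546,-.088]),.07))
s=snap('scene'); P=cloud(s); m=cv2.inRange(cv2.cvtColor(s['pixels'],cv2.COLOR_BGR2HSV),(18,120,90),(32,255,255))>0
q=P[m&(P[...,2]>.043)&(P[...,2]<.052)]; q=q[np.hypot(*(q[:,:2]-[.546,-.088]).T)<.07]; print(len(q),cv2.minAreaRect((q[:,:2]*1e3).astype(np.float32)) if len(q)>5 else '')
E
```

```text
{'t': 3.5, 'position': [0.544, -0.093, 0.213], 'eef_rot': [2.34, 2.096, -0.001], 'joints': [0.23, 0.484, -0.157, 1.823, 0.099, 0.842, -0.084]}
0.08847451072855675 0.0016915544742447167
(((577.8980102539062, -90.08746337890625), (91.4334945678711, 75.91144561767578), 83.53816986083984), 1894)
198 ((545.2949829101562, -90.90703582763672), (92.96436309814453, 15.888628005981445), 83.9381103515625)
```

The tongue hasn't moved. Joint 7 is at -0.08 here, so a half turn must lean on the redundancy. I'll test it in free air, then grasp from the turned pose and unwind with the tongue in hand.

Emit:
apply_moves(series=[[0,0,0.15,0,0,0,1],[0,0,0.15,0,0,0,1],[0,0,0.15,0,0,0,1],[0,0,0.15,0,0,0,1],[0,0,0.15,0,0,0,1],[0,0,0.15,0,0,0,1],[0,0,0.15,0,0,0,1],[0,0,0.15,0,0,0,1],[0,0,0.15,0,0,0,1],[0,0,0.15,0,0,0,1],[0,0,0.15,0,0,0,1],[0,0,0.15,0,0,0,1]])

```text
t: 4.75
position: [0.5436, -0.0951, 0.2129]
eef_rot: [3.093, -0.545, 0.0]
ft_force: [0.8, 0.6, -0.2]
grip_width: 0.0853
grip_force: 0.0
```

Emit:
apply_moves(series=[[0,0,0.15,0,0,0,1],[0,0,0.15,0,0,0,1],[0,0,0.15,0,0,0,1],[0,0,0.15,0,0,0,1],[0,0,0.15,0,0,0,1],[0,0,0.15,0,0,0,1],[0,0,0.15,0,0,0,1],[0,0,0.15,0,0,0,1],[0,0,0.14,0,0,0,1],[0,0,0,0,0,0,1]])

```text
t: 5.75
position: [0.5437, -0.0946, 0.2128]
eef_rot: [2.092, -2.342, 0.001]
ft_force: [0.8, -0.4, 0.5]
grip_width: 0.0855
grip_force: 0.0
```

```bash
cat >> h.py <<'E'
def st():
    o=ctrl.observe();print({k:np.round(o[k],3).tolist() for k in('t','position','joints','ft_force','grip_width','grip_force')})
    p=np.array(o['position'])[:2]-[.5357,-.1814]; a=np.deg2rad(83.7);ex=np.array([np.cos(a),np.sin(a)]);ey=np.array([-ex[1],ex[0]])
    R=Ro.from_rotvec(o['eef_rot']).as_matrix(); tx=R[:2,0]
    print('holder x,y mm',np.round([p@ex*1e3,p@ey*1e3],1),'tool x yaw in holder deg',round(np.degrees(np.arctan2(tx@ey,tx@ex)),1),'tilt',np.round(R[:,2],3))
E
python3 -c "
from h import *
st()"
```

```text
{'t': 5.75, 'position': [0.544, -0.095, 0.213], 'joints': [-0.34, 0.589, 0.746, 1.83, -0.493, 0.918, -2.623], 'ft_force': [0.823, -0.448, 0.474], 'grip_width': 0.085, 'grip_force': 0.0}
holder x,y mm [87.2  1.6] tool x yaw in holder deg 179.8 tilt [-0.001 -0.001 -1.   ]
```

The half turn is reached (179.8°). Next: descend on the tongue, grip it and lift.

Emit:
apply_moves(series=[[0,0,0,-5,-2,30,1],[0,0,0,0,0,30,1],[0,0,0,0,0,25,1],[0,0,0,0,0,20,1],[0,0,0,0,0,0,1],[0,0,0,0,0,0,-1],[0,0,0,0,0,0,-1],[0,0,0,0,0,0,-1],[0,0,0,0,0,0,-1],[0,0,0,0,0,0,-1],[0,0,0,0,0,0,-1]], newtons=60)

```text
t: 6.85
position: [0.5468, -0.088, 0.1087]
eef_rot: [-2.098, 2.337, -0.001]
ft_force: [-1.2, 1.1, 5.4]
grip_width: 0.0146
grip_force: 59.0
```

```bash
python3 -c "
from h import *
st()"
```

```text
{'t': 6.85, 'position': [0.547, -0.088, 0.109], 'joints': [-0.266, 0.716, 0.619, 1.925, -0.632, 0.702, -2.513], 'ft_force': [-1.216, 1.114, 5.414], 'grip_width': 0.015, 'grip_force': 58.991}
holder x,y mm [94.  -0.8] tool x yaw in holder deg -179.9 tilt [ 0.001  0.    -1.   ]
```

Emit:
apply_moves(series=[[0,0,0,0,0,-15,-1],[0,0,0,0,0,-35,-1],[0,0,0,0,0,-35,-1],[0,0,-0.15,0,0,0,-1],[0,0,-0.15,0,0,0,-1],[0,0,-0.15,0,0,0,-1],[0,0,-0.15,0,0,0,-1],[0,0,-0.15,0,0,0,-1],[0,0,-0.15,0,0,0,-1],[0,0,-0.15,0,0,0,-1],[0,0,-0.15,0,0,0,-1],[0,0,-0.15,0,0,0,-1]])

```text
t: 8.05
position: [0.5463, -0.088, 0.193]
eef_rot: [3.101, -0.505, -0.0]
ft_force: [-0.2, 0.3, -1.5]
grip_width: 0.0144
grip_force: 59.6
```

Emit:
apply_moves(series=[[0,0,-0.15,0,0,0,-1],[0,0,-0.15,0,0,0,-1],[0,0,-0.15,0,0,0,-1],[0,0,-0.15,0,0,0,-1],[0,0,-0.15,0,0,0,-1],[0,0,-0.15,0,0,0,-1],[0,0,-0.15,0,0,0,-1],[0,0,-0.15,0,0,0,-1],[0,0,-0.15,0,0,0,-1],[0,0,-0.15,0,0,0,-1],[0,0,-0.15,0,0,0,-1],[0,0,0,0,0,0,-1]])

```text
t: 9.25
position: [0.5462, -0.0883, 0.1929]
eef_rot: [-2.479, -1.929, 0.0]
ft_force: [0.4, -0.2, -0.8]
grip_width: 0.014
grip_force: 59.6
```

```bash
python3 - <<'E'
from h import *
st(); w=snap('wrist'); b=snap('side'); a=snap('scene')
f=lambda i,y,x,h,v:cv2.resize(i['pixels'][y:y+h,x:x+v],(int(400*v/h),400),interpolation=cv2.INTER_CUBIC)
cv2.imwrite('pics/f.png',np.hstack([f(w,10,180,240,150),f(b,150,190,130,130)])[:, :800])
E
```

```text
{'t': 9.25, 'position': [0.546, -0.088, 0.193], 'joints': [0.217, 0.511, -0.151, 1.842, 0.103, 0.797, -0.236], 'ft_force': [0.386, -0.176, -0.764], 'grip_width': 0.014, 'grip_force': 59.628}
holder x,y mm [93.6 -0.3] tool x yaw in holder deg -7.9 tilt [-0. -0. -1.]
```

View pics/f.png

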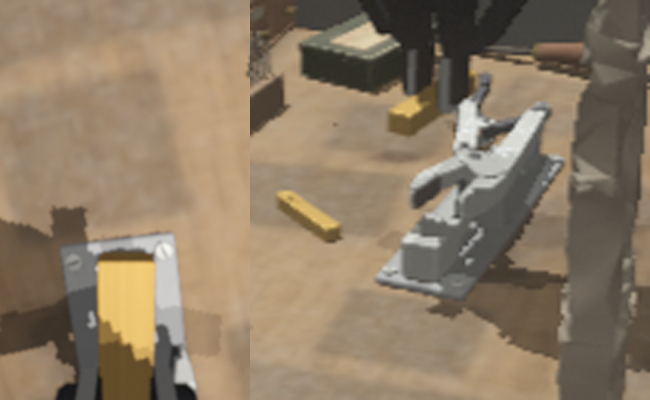

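The square end points out toward the cameras and the tongue is well held. Before lowering I'll check its pitch and yaw in the hand.

```bash
python3 - <<'E'
from h import *
a=np.deg2rad(83.7);ex=np.array([np.cos(a),np.sin(a)]);ey=np.array([-ex[1],ex[0]]);H=np.array([.5357,-.1814])
for n in('scene','side'):
    s=dict(np.load(f'last_{n}.npz'));P=cloud(s);hs=cv2.cvtColor(s['pixels'],cv2.COLOR_BGR2HSV)
    m=(cv2.inRange(hs,(16,110,50),(34,255,255))>0)&(P[...,2]>.09)&(P[...,2]<.16)&(np.hypot(P[...,0]-.546,P[...,1]+.088)<.07)
    q=P[m]; hx=(q[:,:2]-H)@ex*1e3; hy=(q[:,:2]-H)@ey*1e3
    print(n,len(q))
    for lo in range(40,145,8):
        k=(hx>=lo)&(hx<lo+8)
        if k.sum()>2: print(lo,k.sum(),'z',np.round(np.percentile(q[k,2]*1e3,[3,50,97]),1),'y',np.round(np.percentile(hy[k],[3,50,97]),1))
E
```

```text
scene 238
40 24 z [117.8 124.9 130.7] y [ 2.6  7.7 12.1]
48 41 z [117.7 129.8 132.8] y [ 0.1 10.1 14.5]
56 30 z [119.9 130.4 131.7] y [-1.3  9.7 14.6]
64 30 z [120.  129.7 131.7] y [-2.3  6.4 12.9]
72 35 z [119.9 130.5 132.1] y [-4.9  4.9 11.9]
80 23 z [121.7 130.8 132.7] y [-11.7   1.8  10. ]
88 20 z [128.2 130.9 134. ] y [-6.3 -0.5 18.7]
96 16 z [129.1 131.  137.3] y [-7.8 -5.  -0.2]
104 7 z [129.3 131.  132.2] y [-8.8 -6.3 -3.5]
112 7 z [129.7 130.3 131.8] y [-10.5  -7.9  -5.2]
120 4 z [129.5 131.4 132.7] y [-12.2  -9.8  -7.6]
side 186
56 9 z [121.5 127.9 131.9] y [10.7 13.  14.2]
88 6 z [131.6 131.7 132. ] y [-5.7 -3.2 -0.5]
96 7 z [130.2 131.2 131.8] y [-6.8 -2.5  1. ]
104 18 z [119.8 131.4 133.3] y [-6.6  4.8  6.9]
112 27 z [119.6 129.6 131.9] y [-9.3  3.6  5.7]
120 27 z [119.8 131.2 132.4] y [-9.7  2.4  4.3]
128 27 z [119.2 129.9 132.1] y [-11.2   1.7   3.7]
136 61 z [119.3 126.8 131.9] y [-12.4  -4.4   1.5]
```

The tongue is level in the hand, with its top at TCP - 62 mm and the round end at about x 47. I'll correct the yaw, shift to y -4 and lower it between the jaws.

Emit:
apply_moves(series=[[0,0,-0.138,0,0,0,-1],[0,0,0,-1,4,0,-1],[0,0,0,0,0,20,-1],[0,0,0,0,0,20,-1],[0,0,0,0,0,15,-1],[0,0,0,0,0,10,-1],[0,0,0,0,0,8,-1],[0,0,0,0,0,5,-1],[0,0,0,0,0,3,-1],[0,0,0,0,0,1,-1],[0,0,0,0,0,0,-1]])

```text
t: 10.5
position: [0.5506, -0.0895, 0.1112]
eef_rot: [2.342, 2.093, 0.001]
ft_force: [0.9, 0.3, -1.5]
grip_width: 0.0143
grip_force: 59.7
```

```bash
python3 - <<'E'
from h import *
st()
s=snap('scene')
cv2.imwrite('pics/g.png',cv2.resize(s['pixels'][130:270,190:330],(560,560),interpolation=cv2.INTER_CUBIC))
E
```

```text
{'t': 10.5, 'position': [0.551, -0.09, 0.111], 'joints': [0.223, 0.63, -0.162, 1.906, 0.165, 0.618, -0.157], 'ft_force': [0.86, 0.312, -1.518], 'grip_width': 0.014, 'grip_force': 59.659}
holder x,y mm [92.9 -4.7] tool x yaw in holder deg -0.1 tilt [ 0. -0. -1.]
```

Emit:
apply_moves(series=[[0,0,0,0,0,1,-1],[0,0,0,0,0,1,-1],[0,0,0,0,0,0,-1],[0,0,0,0,0,0,0],[0,0,0,0,0,0,0],[0,0,0,0,0,0,0.3],[0,0,0,0,0,-15,0.3],[0,0,0,0,0,-40,1],[0,0,0,-44,0,-40,1],[0,0,0,-44,0,0,1],[0,0,0,0,0,0,1]])

```text
t: 11.65
position: [0.5402, -0.1776, 0.1988]
eef_rot: [2.348, 2.08, -0.004]
ft_force: [-0.1, -0.4, -0.5]
grip_width: 0.0856
grip_force: 0.0
```

```bash
python3 - <<'E'
from h import *
st()
w=snap('wrist'); s=snap('scene'); b=snap('side')
f=lambda i,y,x,h,v:cv2.resize(i['pixels'][y:y+h,x:x+v],(int(500*v/h),500),interpolation=cv2.INTER_CUBIC)
cv2.imwrite('pics/h.png',np.hstack([f(w,60,170,200,180),f(b,160,200,110,70)])[:,:800])
print(wrect(w,.047,np.array([.546,-.088]),.07))
a=np.deg2rad(83.7);ex=np.array([np.cos(a),np.sin(a)]);ey=np.array([-ex[1],ex[0]]);H=np.array([.5357,-.1814])
for n in('scene','side'):
    s=dict(np.load(f'last_{n}.npz'));P=cloud(s);hs=cv2.cvtColor(s['pixels'],cv2.COLOR_BGR2HSV)
    m=(cv2.inRange(hs,(16,110,50),(34,255,255))>0)&(P[...,2]>.030)&(P[...,2]<.06)&(np.hypot(P[...,0]-.546,P[...,1]+.088)<.07)
    q=P[m]
    if len(q)<20: continue
    hx=(q[:,:2]-H)@ex*1e3; print(n,len(q),hx.min(),hx.max())
    t=q[:,2]>.043
    for lo in range(40,145,12):
        k=(hx>=lo)&(hx<lo+12)&t
        if k.sum()>2: print(lo,k.sum(),'z',np.median(q[k,2]*1e3).round(1),'y',np.round(np.median((q[k,:2]-H)@ey*1e3),1))
E
```

```text
{'t': 11.65, 'position': [0.54, -0.178, 0.199], 'joints': [0.396, 0.524, -0.189, 1.797, 0.134, 0.83, 0.021], 'ft_force': [-0.063, -0.394, -0.48], 'grip_width': 0.086, 'grip_force': 0.0}
holder x,y mm [ 4.3 -4.1] tool x yaw in holder deg -0.6 tilt [ 0.002 -0.005 -1.   ]
(((564.1652221679688, -84.3713150024414), (73.50576782226562, 86.25724029541016), 17.17473602294922), 2427)
scene 131 43.296530611568265 128.66901653812562
40 24 z 46.3 y -1.1
52 29 z 46.9 y -1.0
64 37 z 46.4 y -2.8
76 15 z 45.7 y -7.5
88 3 z 47.0 y -9.7
side 265 47.09564046742099 142.80451083869934
52 21 z 46.7 y -3.2
64 22 z 47.2 y -3.0
76 24 z 47.2 y -2.3
88 26 z 47.0 y -3.2
100 19 z 47.5 y -1.7
112 32 z 47.6 y -2.4
124 25 z 47.2 y -1.8
136 23 z 45.8 y -4.0
```

View pics/h.png

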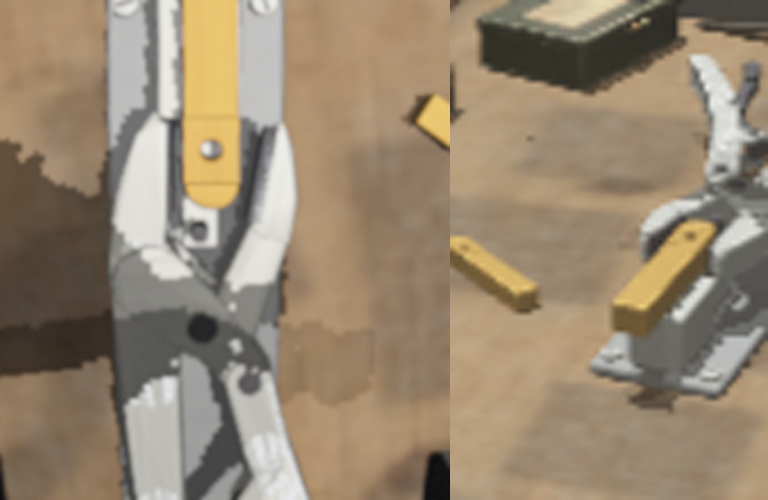

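The tongue lies flat on the rest (top z 46 to 47 mm). Its round tip is in the jaws at crop (210,205), just short of the pin at (197,230), and the square end is out. Next I'll measure the open handle pair near x -80 for the squeeze.

```bash
python3 - <<'E'
from h import *
a=np.deg2rad(83.7);ex=np.array([np.cos(a),np.sin(a)]);ey=np.array([-ex[1],ex[0]]);H=np.array([.5357,-.1814])
for n in('scene','side'):
    s=dict(np.load(f'last_{n}.npz'));P=cloud(s)
    m=(P[...,2]>.036)&(P[...,2]<.054); q=P[m]; h=(q[:,:2]-H)*1e3; h=np.c_[h@ex,h@ey]
    for lo in range(-155,-40,8):
        k=(h[:,0]>=lo)&(h[:,0]<lo+8)&(h[:,1]>-110)&(h[:,1]<60)
        v=np.sort(h[k,1]); 
        if len(v)<4: continue
        g=np.split(v,np.nonzero(np.diff(v)>6)[0]+1); print(n,lo+4,[(round(x[0],0),round(x[-1],0),len(x)) for x in g])
E
```

```text
scene -151 [(np.float64(-83.0), np.float64(-68.0), 27), (np.float64(-52.0), np.float64(-41.0), 27)]
scene -143 [(np.float64(-80.0), np.float64(-61.0), 33), (np.float64(-49.0), np.float64(-40.0), 23)]
scene -135 [(np.float64(-72.0), np.float64(-56.0), 27), (np.float64(-48.0), np.float64(-39.0), 22)]
scene -127 [(np.float64(-68.0), np.float64(-51.0), 29), (np.float64(-45.0), np.float64(-37.0), 19)]
scene -119 [(np.float64(-63.0), np.float64(-37.0), 48), (np.float64(6.0), np.float64(20.0), 28)]
scene -111 [(np.float64(-60.0), np.float64(-35.0), 50), (np.float64(6.0), np.float64(22.0), 32)]
scene -103 [(np.float64(-54.0), np.float64(-33.0), 44), (np.float64(11.0), np.float64(20.0), 22)]
scene -95 [(np.float64(-53.0), np.float64(-30.0), 52), (np.float64(7.0), np.float64(22.0), 43)]
scene -87 [(np.float64(-48.0), np.float64(-24.0), 49), (np.float64(-1.0), np.float64(23.0), 50)]
scene -79 [(np.float64(-44.0), np.float64(-21.0), 45), (np.float64(-7.0), np.float64(24.0), 56)]
scene -71 [(np.float64(-41.0), np.float64(-25.0), 29), (np.float64(-15.0), np.float64(1.0), 23), (np.float64(8.0), np.
[... 1218 characters left out ...]
float64(14.0), np.float64(20.0), 3)]
side -87 [(np.float64(-49.0), np.float64(-33.0), 9), (np.float64(5.0), np.float64(21.0), 14)]
side -79 [(np.float64(-47.0), np.float64(-25.0), 13), (np.float64(-3.0), np.float64(21.0), 18)]
side -71 [(np.float64(-45.0), np.float64(-26.0), 13), (np.float64(-12.0), np.float64(22.0), 25)]
side -63 [(np.float64(-38.0), np.float64(1.0), 20), (np.float64(7.0), np.float64(23.0), 11)]
side -55 [(np.float64(-36.0), np.float64(-7.0), 33), (np.float64(7.0), np.float64(23.0), 13)]
side -47 [(np.float64(-35.0), np.float64(-11.0), 17), (np.float64(9.0), np.float64(24.0), 16)]
side -39 [(np.float64(-33.0), np.float64(-16.0), 10), (np.float64(8.0), np.float64(24.0), 13)]
```

The pair spans y -47 to +21 at x -80, as expected. I'll straddle it centred at y -14.

Emit:
apply_moves(series=[[0,0,0,-42,5,0,1],[0,0,0,-42,5,0,1],[0,0,0,0,0,0,1],[0,0,0,0,0,35,1],[0,0,0,0,0,30,1],[0,0,0,0,0,20,1],[0,0,0,0,0,12,1],[0,0,0,0,0,6,1],[0,0,0,0,0,0,1]], newtons=45)

```text
t: 12.7
position: [0.542, -0.2538, 0.0941]
eef_rot: [-2.341, -2.094, 0.0]
ft_force: [0.0, -0.1, -0.2]
grip_width: 0.0852
grip_force: 0.0
```

```bash
python3 -c "
from h import *
st()"
```

```text
{'t': 12.7, 'position': [0.542, -0.254, 0.094], 'joints': [0.5, 0.699, -0.165, 1.805, 0.174, 0.652, 0.123], 'ft_force': [0.037, -0.106, -0.157], 'grip_width': 0.085, 'grip_force': 0.0}
holder x,y mm [-71.2 -14.2] tool x yaw in holder deg -0.1 tilt [-0.001  0.001 -1.   ]
```

Emit:
apply_moves(series=[[0,0,0,-8,0,0,1],[0,0,0,0,0,0,0.6],[0,0,0,0,-2,0,0.5],[0,0,0,0,-2,0,0.4],[0,0,0,0,-2,0,0.3],[0,0,0,0,-2,0,0.2],[0,0,0,0,-2,0,0.1],[0,0,0,0,-2,0,0.0],[0,0,0,0,0,0,0.0]])

```text
t: 13.6
position: [0.5266, -0.2623, 0.0953]
eef_rot: [-2.343, -2.09, 0.005]
ft_force: [-6.3, -0.6, 4.2]
grip_width: 0.0426
grip_force: 3.4
```

```bash
python3 -c "
from h import *
st()"
```

```text
{'t': 13.6, 'position': [0.527, -0.262, 0.095], 'joints': [0.522, 0.687, -0.164, 1.831, 0.178, 0.641, 0.138], 'ft_force': [-6.284, -0.606, 4.205], 'grip_width': 0.043, 'grip_force': 3.369}
holder x,y mm [-81.5   0.2] tool x yaw in holder deg -0.2 tilt [-0.004 -0.001 -1.   ]
```

Emit:
apply_moves(series=[[0,0,0,0,0,0,-0.1],[0,0,0,0,0,0,-1],[0,0,0,0,0,0,-1],[0,0,0,0,0,0,-1],[0,0,0,0,0,0,-1]], newtons=45)

```text
t: 14.1
position: [0.5245, -0.2622, 0.0958]
eef_rot: [-2.342, -2.087, 0.01]
ft_force: [-15.3, 0.7, 17.3]
grip_width: 0.0369
grip_force: 42.8
```

```bash
python3 -c "
from h import *
st()"
```

```text
{'t': 14.1, 'position': [0.524, -0.262, 0.096], 'joints': [0.523, 0.685, -0.163, 1.833, 0.178, 0.645, 0.137], 'ft_force': [-15.27, 0.693, 17.27], 'grip_width': 0.037, 'grip_force': 42.798}
holder x,y mm [-81.6   2.3] tool x yaw in holder deg -0.3 tilt [-0.008 -0.    -1.   ]
```

Emit:
apply_moves(series=[[0,0,0,0,0,0,0.4],[0,0,0,0,0,0,0.6],[0,0,0,0,0,0,0.6],[0,0,0,0,0,-20,0.6],[0,0,0,0,0,-40,0.6],[0,0,0,0,0,-45,1],[0,0,0,-30,0,-45,1],[0,0,0,-40,0,-20,1],[0,0,0,0,0,0,1]])

```text
t: 15.0
position: [0.5209, -0.3356, 0.265]
eef_rot: [2.343, 2.079, -0.002]
ft_force: [-0.3, -1.5, -0.8]
grip_width: 0.0854
grip_force: 0.0
```

```bash
python3 - <<'E'
from h import *
st()
w=snap('wrist'); s=snap('scene'); b=snap('side')
f=lambda i,y,x,h,v:cv2.resize(i['pixels'][y:y+h,x:x+v],(int(500*v/h),500),interpolation=cv2.INTER_CUBIC)
cv2.imwrite('pics/k.png',np.hstack([f(s,145,195,125,125),f(w,20,200,230,120)])[:,:800])
a=np.deg2rad(83.7);ex=np.array([np.cos(a),np.sin(a)]);ey=np.array([-ex[1],ex[0]]);H=np.array([.5357,-.1814])
for n in('scene','side'):
    s=dict(np.load(f'last_{n}.npz'));P=cloud(s)
    q=P[(P[...,2]>.036)&(P[...,2]<.054)]; h=(q[:,:2]-H)*1e3; h=np.c_[h@ex,h@ey]; k=(abs(h[:,0]+80)<4)&(abs(h[:,1])<60)
    print(n,'handles y',h[k,1].min(),h[k,1].max())
    hs=cv2.cvtColor(s['pixels'],cv2.COLOR_BGR2HSV)
    q=P[(cv2.inRange(hs,(16,110,50),(34,255,255))>0)&(P[...,2]>.043)&(P[...,2]<.06)&(np.hypot(P[...,0]-.546,P[...,1]+.088)<.07)]
    h=(q[:,:2]-H)*1e3; print(cv2.minAreaRect(np.c_[h@ex,h@ey].astype(np.float32)),np.polyfit(h@ex,q[:,2]*1e3,1))
E
```

```text
{'t': 15.0, 'position': [0.521, -0.336, 0.265], 'joints': [0.655, 0.525, -0.201, 1.58, 0.121, 1.04, 0.301], 'ft_force': [-0.321, -1.457, -0.848], 'grip_width': 0.085, 'grip_force': 0.0}
holder x,y mm [-154.9   -2.2] tool x yaw in holder deg -0.5 tilt [ 0.005 -0.008 -1.   ]
scene handles y -17.11234265960805 23.10309865282992
((91.00291442871094, 0.6425323486328125), (92.9262924194336, 16.793895721435547), 0.8687735795974731) [1.21413219e-03 4.63085162e+01]
side handles y -18.958456374358395 21.93879224250483
((97.1760482788086, 0.7464275360107422), (92.182373046875, 16.215787887573242), 0.2475607693195343) [-1.00768255e-02  4.79873779e+01]
```

View pics/k.png

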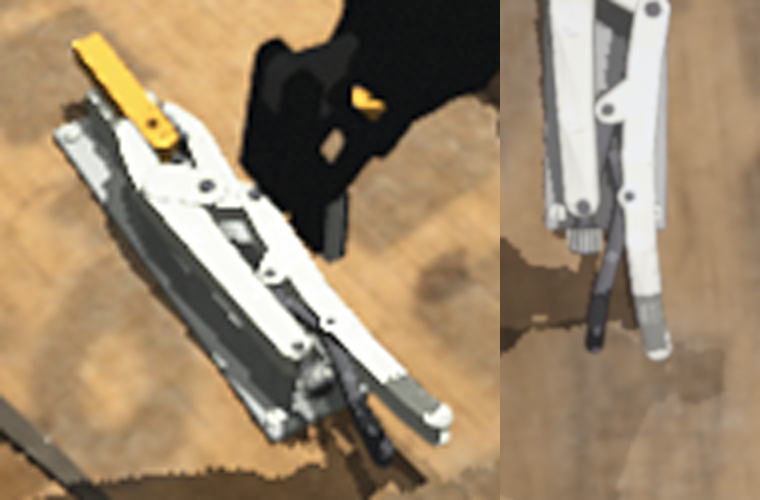

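The handle pair measures 40 to 41 mm, which is the locked width. The tongue lies flat and in line (under 1°), centred near x 94, with the drilled round end in the jaws at crop (160,130) and the square end out at (85,45). The robot is clear, so I'll hand the job in.

```bash
python3 -c "
from h import *
print(ctrl.finish_job())"
```

```text
the job is handed in; nothing more can be done
None
```

I turned the tongue end for end, locked the pliers on it again and handed the job in at about 15 s; the last images show the handles at locked width and the tongue flat and in line, but no verdict came back and the jaw force was not measured.

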